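# Lock the microplate clamp of a shaker

## Task

A microplate lies loose on the bench shaker. Lock the clamp: push its upright pin along the long leg of the L-shaped slot, turn the corner, and push it fully home to the end of the short leg, so that the jaw has slid the microplate across to the stop. Move only the pin: do not touch the microplate yourself, lift nothing, leave the things standing around the shaker where they are, and finish clear of everything.

Things in the scene. Friction and masses are not known exactly. Their poses are not given: they have to be found in the camera images.
- shaker: White bench shaker fixed to the table, housing 240 mm (its x) by 300 mm (its y), flat aluminium deck 80 mm above the table. Origin: centre of its underside; z up. In its frame the clamp with the slotted gate plate (84 x 96 mm, top 102 mm above the table) lies at the -y end; the microplate lies at the +y end between two low rails (8 mm high, along y), with a steel stop 18 mm high across the +y end. Turned up to about 0.6 rad either way.
- pin_knob (a point): Centre of the clamp pin's steel knob: an upright cylinder 18 mm in diameter and 33 mm tall, from 105 to 138 mm above the table (this point: 121.5 mm). Under it an 8 mm stem runs in the 11 mm wide slot of the gate plate. The knob cannot lift or tilt. It is pushed sideways, best with shut fingers beside it, tips about 6 to 8 mm above the gate plate. Nothing taller than the gate plate stands within 55 mm of the knob's path.
- slot_corner (a point): Centre of the slot's corner, on the top face of the gate plate (102 mm above the table), fixed to the shaker. The long leg runs 50 mm in the shaker's +y direction and ends here; the short leg leaves here in the shaker's -x direction.
- slot_end (a point): Centre of the knob when the pin is against the end of the short leg, on the top face of the gate plate, 27.5 mm from the corner in the shaker's -x direction. Fixed to the shaker.
- clamp (a joint): Travel of clamp jaw and pin along the long leg, in m, along the shaker's +y: 0 at the open end, 0.0485 to 0.0515 when the pin stands at the corner (hard stop at about 0.0515) and can enter the short leg. Starts between 0 and 0.010. Needs about 3 N, has no spring, and stays where it is left.
- pin (a joint): Travel of the pin along the short leg, in m, along the shaker's -x: 0 in the long leg (start), 0.0275 fully home against the end of the short leg. Needs about 2 to 3 N, has no spring, and stays where it is left.
- plate_centre (a point): Centre (half-way up) of the loose white microplate with 24 wells, 128 mm (its x, across the clamp's travel) by 85.5 mm by 14.4 mm high, 70 g, lying on the shaker's deck between jaw and stop, 15 to 30 mm short of the stop. The jaw pushes it while the pin goes along the long leg.
- bottle_mid (a point): Middle of an amber glass bottle standing on the table beside the shaker, 56 mm in diameter, 115 mm tall. Bystander.
- jar_mid (a point): Middle of a white jar standing on the table beside the shaker, 64 mm in diameter, 75 mm tall. Bystander.
- tipbox_mid (a point): Middle of a grey pipette tip box with clear lid standing on the table beside the shaker, 112 x 78 x 62 mm. Bystander.
Things that resemble listed ones, but are neither listed nor needed, are in the scene too. Of the things that look like the part that bears plate_centre, the middle-sized one is meant.

How it is judged:
On the way, in this order (a step that is already met when the one before it is completed fails the run):
1. the pin has been pushed along the long leg to the corner (value of joint clamp above 0.046 m and value of joint pin below 0.015 m), for 0.05 s.
2. the pin has been pushed to the end of the short leg (value of joint pin above 0.0235 m), for 0.2 s.
At the end, for the whole second after the job is handed in: The pin stands within 4 mm of the end of the short leg (joint pin over 0.0235, clamp over 0.046), and the microplate lies flat on the deck, within about 6 mm of the stop; the things around are where they were (value of joint pin above 0.0235 m and value of joint clamp above 0.046 m and y of plate_centre in the frame of shaker above 0.0695 m and z of plate_centre in the frame of shaker below 0.091 m and angle between plate_centre's own z axis and vertical below 0.05 rad and horizontal distance between pin_knob and slot_end below 0.006 m); the robot touches nothing.
It fails at once if the microplate is lifted or tipped (z of plate_centre in the frame of shaker above 0.097 m or angle between plate_centre's own z axis and vertical above 0.15 rad).
It fails at once if the robot pushes on the microplate itself (contact force between any of the fingers, the arm and plate above 1.5 N).
It fails at once if a bystander is moved more than 20 mm, lifted or tipped (distance of any of bottle_mid, jar_mid, tipbox_mid from where it was at the start of the episode above 0.02 m).
It also fails if it takes over 38 s, if anything falls off the work surface, if the arm or the gripper's body presses on something with over 40 N, if the wrist force passes 120 N, or if a joint passes its speed limit or range.

## Robot

A 7-joint arm with a two-finger parallel gripper is mounted at the origin on the work surface. World frame = base frame: x ahead of the robot, y to its left, z up, the work surface at z = 0. Lengths are in m, angles in rad, forces in N, time in s.
With the tool pointing down it reaches from about 0.4 to 0.875 m from the base axis. Payload 19.3 kg.
Tool frame: the origin (TCP) lies at the very end of the fingers, on their centre line; the grasp point (between the pads) lies 19 mm behind it; z points along the fingers, y is the direction in which the jaws open and shut (so a half turn about z gives the same grasp; the last joint's range is limited). The gripper opens to 85 mm and grips with 20 to 120 N. Pads are 22 mm wide; open, the fingers measure 114 mm over their backs; the gripper's body (76 mm by 85 mm) begins 54 mm behind the grasp point. The pads swing forward as they close: fully open they stand 13 mm farther back than shut.
Start: joints at [-1.277, 0.521, -0.036, 1.599, 0.021, 1.021, -0.113], TCP at [0.222, 0.584, 0.231] pointing down, gripper open.
Joint ranges: [-2.91, 2.91], [-0.3, 2.13], [-1.5, 1.42], [0.17, 2.43], [-1.26, 4.41], [0.16, 1.93], [-2.52, 2.52]. Speed limits (rad/s): [1.89, 1.89, 2.39, 2.39, 3.01, 3.01, 3.01].

## Interface

Orientations are given as [roll, pitch, yaw] about the fixed x, y, z axes, in that order (R = Rz(yaw) Ry(pitch) Rx(roll)).
In Python, from workcell import telemetry, imaging, ticket gives the robot as it stands.
- The arm moves only by the tool carry_out, never from a script. Its argument "series" is a list of rows, each a list of 7 numbers: the shift along the tool's x, y, z in m, then the turn, a rotation vector about the tool's x, y, z in rad, then the closure in counts, from 0 (fully open) to 255 (shut). In form: [[tx, ty, tz, ax, ay, az, jaw], ...]. A call has 1 to 10 rows; each row is the pose to reach, as a shift and turn from the pose commanded when the call began, along the tool's axes at that moment; what a row does not reach only later rows make up. A row lasts 1/8 s, in which the tool goes at most 62.5 mm and 10.7 degrees, less where a joint would pass 70% of its speed; a pose out of reach is approached as far as the arm can. A call with a gripper value outside its range is refused whole. The fingers move at their own pace and stop on an object; "force" is the grip in N (left out, the last holds). Time passes only in rows, so rows that repeat a pose let the fingers close. It gives the time, the measured TCP pose, the force and the opening at its end, in the units of the state.
- telemetry.observe(): the state, without advancing time (a new reading comes with each control period).
- imaging.grab_frame(name): name is "scene" or "top"; returns (picture, depth): 400x640x3 uint8, blue, green, red; 400x640 float32, m along the optical axis (not along the pixel's ray), 0 where there is no reading.
- imaging.camera_info(name): a dict with "mtx" (3x3 intrinsics, pixels), "dist_coeffs" ([k1, k2, p1, p2, k3] as OpenCV has them; the pictures are not rectified), "extrinsics" (4x4, takes a point from camera to world coordinates). Camera axes: x right, y down, z forward; pixel columns grow to the right and rows downward; lengths in m; the calibration is good to about 2 mm. A picture is of the moment at which its call begins. camera_info takes no time and is no camera call.
- ticket.job_done(): hands the job in, once; it reports no verdict.
The state is a dict: "clock": time; "qpos": joint angles; "qd": joint speeds; "joint_efforts": joint torques, N m; "position": TCP position; "tool_rot": TCP orientation; "force": force on the tool from outside, world axes, zero at the start; "moment": the same for the moment, N m; "grip_width": finger opening in m.
Only numpy, scipy, OpenCV 4.12 (cv2) and the standard library are available. Lean on these libraries where they do the work, as an engineer would, in place of code of your own. Each camera call takes 0.05 s, during which the arm holds its last target.

## Working session

There is one attempt and no reset: what is moved stays moved. The work goes in short steps, Python scripts to look and compute and a tool call to move; the robot and the scene stay as the last step left them, time stands still between calls to the robot, and variables do not carry over. Pictures are saved under pics/ and viewed, and the job is handed in when it is done.

Besides the shell and the picture viewer there is one more tool, called after ">>>" as name([rows], argument=value, ...), one row to a line, values as JSON. carry_out: Moves the arm, as the interface text tells. Its arguments: {"type":"object","properties":{"series":{"type":"array"},"force":{"type":"number"}},"required":["series"]}

```bash
mkdir -p pics
python3 - <<'E'
from workcell import telemetry, imaging
import cv2, numpy as np
print(telemetry.observe())
for n in ("scene","top"):
    p,d=imaging.grab_frame(n); cv2.imwrite(f"pics/{n}0.png",p); np.save(f"{n}0.npy",d); c=imaging.camera_info(n); print(n,c)
E
```

```text
{'clock': 0.0, 'qpos': array([-1.27721298,  0.52201022, -0.03633983,  1.59998427,  0.02120443,
        1.0210654 , -0.11280557]), 'qd': array([-7.81183332e-05,  8.46411945e-04,  3.75664001e-04, -4.52785866e-04,
       -4.20325788e-04,  3.44470733e-04,  5.71743876e-04]), 'joint_efforts': array([-1.18790253e-03, -9.27102542e+01,  1.97913609e+00, -3.69943357e+01,
        1.77263212e-02,  7.96428969e-03, -1.37934447e-05]), 'position': array([0.22229724, 0.58379244, 0.23073644]), 'tool_rot': array([-3.14051299e+00,  7.30187799e-05,  2.77780647e+00]), 'force': array([ 0.15529236, -0.33140844, -0.04552326]), 'moment': array([ 0.04268866, -0.02736925, -0.04753908]), 'grip_width': 0.08564360854698454}
scene {'mtx': array([[519.60982848,   0.        , 320.73862731],
       [  0.        , 519.60982848, 195.26546371],
       [  0.        ,   0.        ,   1.        ]]), 'dist_coeffs': array([-0.01320152,  0.        ,  0.        ,  0.        ,  0.        ]), 'extrinsics': array([[-0.72815832,  0.4337479 , -0.53070539,  1.21164801],
       [ 0.68531437,  0.47360116, -0.55321438,  0.70223476],
       [ 0.01138711, -0.76652769, -0.6421103 ,  0.83804596],
       [ 0.        ,  0.        ,  0.        ,  1.        ]])}
top {'mtx': array([[361.10011715,   0.        , 318.76438814],
       [  0.        , 361.10011715, 204.46094701],
       [  0.        ,   0.        ,   1.        ]]), 'dist_coeffs': array([-0.07947449,  0.        ,  0.        ,  0.        ,  0.        ]), 'extrinsics': array([[-0.01494351, -0.99008753,  0.13965446,  0.479195  ],
       [-0.99973109,  0.01727167,  0.01547374,  0.06185036],
       [-0.01773242, -0.13938567, -0.99007939,  0.87610921],
       [ 0.        ,  0.        ,  0.        ,  1.        ]])}
```

View pics/scene0.png

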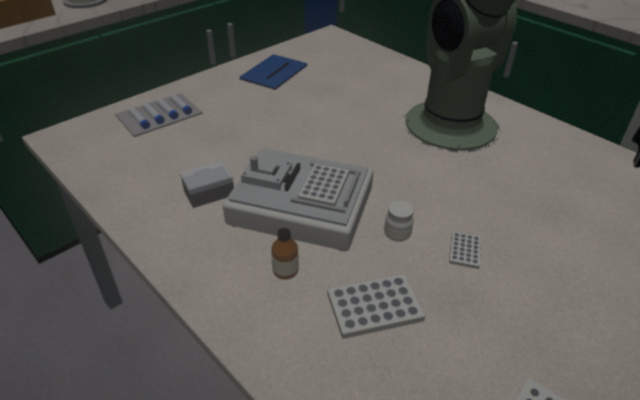

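View pics/top0.png

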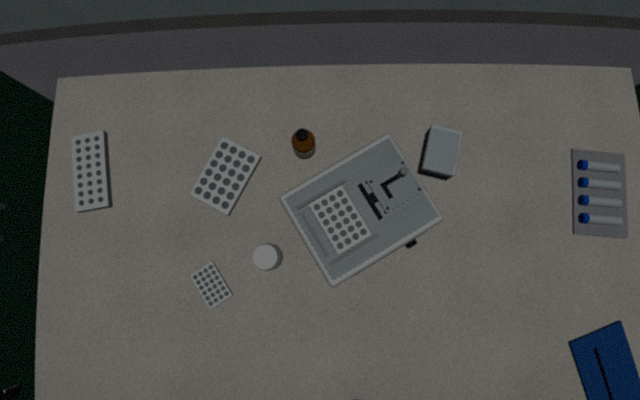

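```bash
cat > h.py <<'E'
import cv2, numpy as np
from workcell import imaging
def ray(n,uv):
    c=imaging.camera_info(n); K=c["mtx"];D=c["dist_coeffs"];T=c["extrinsics"]
    p=cv2.undistortPoints(np.array(uv,float).reshape(-1,1,2),K,D).reshape(-1,2)
    r=np.c_[p,np.ones(len(p))]@T[:3,:3].T
    return T[:3,3],r
def atz(n,uv,z):
    o,r=ray(n,uv); return o+r*((z-o[2])/r[:,2])[:,None]
def proj(n,P):
    c=imaging.camera_info(n); T=np.linalg.inv(c["extrinsics"])
    return cv2.projectPoints(np.array(P,float).reshape(-1,1,3),cv2.Rodrigues(T[:3,:3])[0],T[:3,3],c["mtx"],c["dist_coeffs"])[0].reshape(-1,2)
E
python3 - <<'E'
import cv2
p=cv2.imread("pics/top0.png"); cv2.imwrite("pics/topz.png",cv2.resize(p[125:295,270:450],None,fx=4,fy=3.5 and 4,interpolation=cv2.INTER_CUBIC)[:600])
cv2.imwrite("pics/topz2.png",cv2.resize(p[140:230,340:450],None,fx=6.5,fy=6.5,interpolation=cv2.INTER_CUBIC))
p=cv2.imread("pics/scene0.png"); cv2.imwrite("pics/scenez.png",cv2.resize(p[140:250,220:380],None,fx=5,fy=5,interpolation=cv2.INTER_CUBIC))
E
```

```text
(no output)
```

View pics/topz.png

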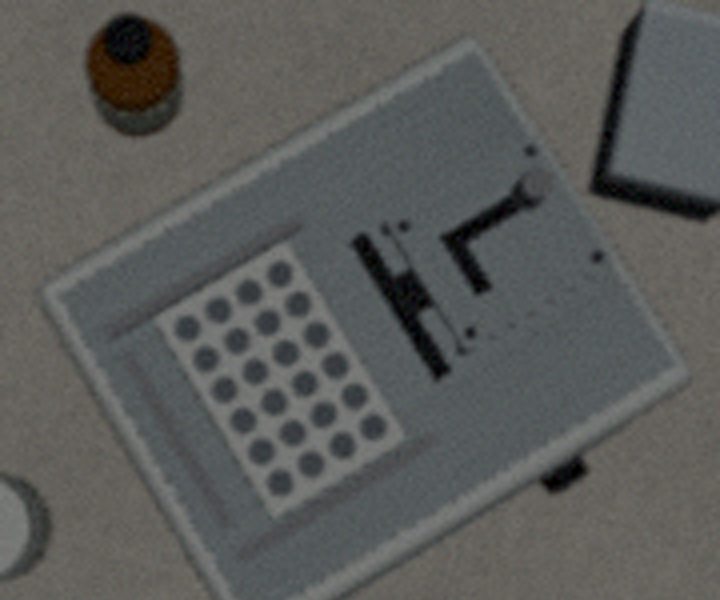

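View pics/topz2.png

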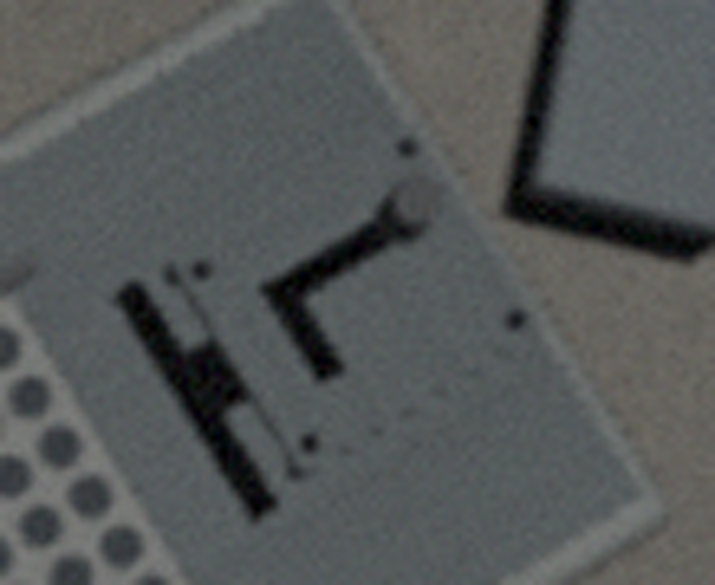

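View pics/scenez.png

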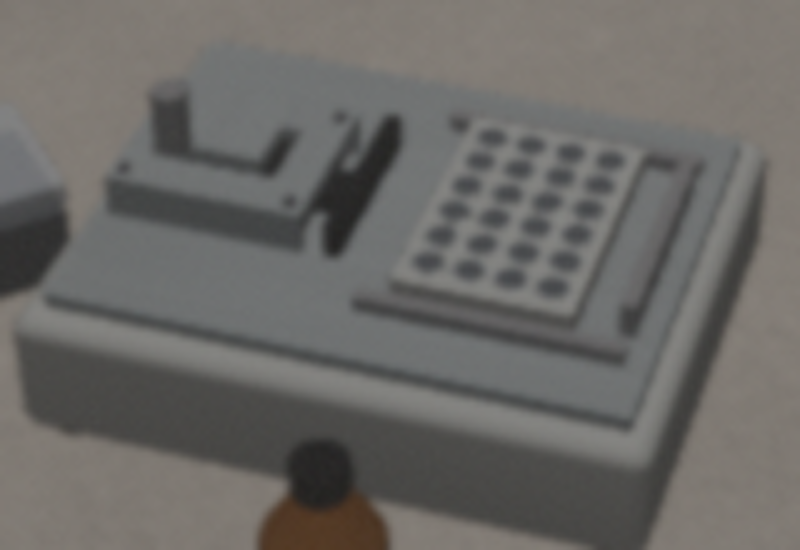

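Run:
```python
from h import *
f=lambda L:[(340+(x+.5)/6.5-.5,140+(y+.5)/6.5-.5) for x,y in L]
s=atz("top",f([(407,147),(516,320),(201,270),(309,442)]),.102);print(s)
d=np.load("top0.npy")
for a,b in((0,2),(1,3),(1,0),(3,2)):
    v=s[b]-s[a];print(np.linalg.norm(v),np.arctan2(v[1],v[0]))
c=atz("top",f([(262,288),(308,300),(285,295),(330,376),(315,383),(344,368)]),.102);print(c)
print("knob",atz("top",f([(417,200)]),.138))
# scene: knob top centre (170,90)/5
g=lambda L:[(220+(x+.5)/5-.5,140+(y+.5)/5-.5) for x,y in L]
print("knob sc",atz("scene",g([(169,90)]),.138), "screws",atz("scene",g([(123,168),(288,202),(341,117)]),.102))
# shaker outline corners deck in topz
h=lambda L:[(270+(x+.5)/4-.5,125+(y+.5)/4-.5) for x,y in L]
o=atz("top",h([(45,290),(472,40),(690,372)]),.077);print(o)
for a,b in((1,0),(2,1)):
    v=o[b]-o[a];print(np.linalg.norm(v),np.arctan2(v[1],v[0]))
for u,v in f([(417,200),(350,300),(250,200)]): print(d[int(round(v)),int(round(u))])
```

```text
[[ 0.67925968 -0.11136058  0.102     ]
 [ 0.6190542  -0.14515403  0.102     ]
 [ 0.6378944  -0.03980244  0.102     ]
 [ 0.57900798 -0.07369028  0.102     ]]
0.08265381596506291 2.0949311438949065
0.08191926769370424 2.081567112856269
0.0690412655423327 0.5114788563234635
0.06794112531010224 0.5221934765435503
[[ 0.63138845 -0.06007464  0.102     ]
 [ 0.62703066 -0.07537059  0.102     ]
 [ 0.62886719 -0.06770939  0.102     ]
 [ 0.60109953 -0.08164196  0.102     ]
 [ 0.59882142 -0.07652048  0.102     ]
 [ 0.60372413 -0.08644988  0.102     ]]
knob [[ 0.65234967 -0.10564571  0.138     ]]
knob sc [[ 0.6547564 -0.1030402  0.138    ]] screws [[ 0.67958064 -0.10977702  0.102     ]
 [ 0.6394217  -0.03857493  0.102     ]
 [ 0.57916627 -0.07195215  0.102     ]]
[[ 0.61004907  0.15926121  0.077     ]
 [ 0.75159315 -0.08672292  0.077     ]
 [ 0.55744992 -0.20048544  0.077     ]]
0.2838008380686691 2.0929458689298004
0.225018897807574 0.5300410328598152
0.75140053
0.7834008
0.8115181
```

>>> carry_out([
  [-0.21,-0.16,0,0,0,0.2,255],
  [-0.21,-0.16,0,0,0,0.2,255],
  [-0.21,-0.16,0,0,0,0.2,255],
  [-0.21,-0.16,0,0,0,0.2,255],
  [-0.42,-0.32,0,0,0,0.45,255],
  [-0.42,-0.32,0,0,0,0.45,255],
  [-0.42,-0.32,0,0,0,0.45,255],
  [-0.42,-0.32,0,0,0,0.45,255],
  [-0.55,-0.42,0,0,0,0.6,255],
  [-0.55,-0.42,0,0,0,0.6,255],
])

```text
clock: 1.35
position: [0.5525, 0.0512, 0.2312]
tool_rot: [-3.142, -0.0, 2.176]
force: [0.8, 0.7, 0.2]
grip_width: 0.0004
```

```bash
cat > st.py <<'E'
from workcell import telemetry
import numpy as np
from scipy.spatial.transform import Rotation as R
o=telemetry.observe();print({k:np.round(v,4) for k,v in o.items() if k in("clock","position","tool_rot","force","grip_width","qpos")})
Rm=R.from_euler("xyz",o["tool_rot"])
def to(p,yaw):
    print("shift",np.round(Rm.inv().apply(np.array(p)-o["position"]),4),"rot",np.round((Rm.inv()*R.from_euler("xyz",[np.pi,0,yaw])).as_rotvec(),4))
th=0.518;ex=np.array([np.cos(th),np.sin(th),0]);ey=np.array([-np.sin(th),np.cos(th),0])
K=np.array([.6535,-.1043,0]);C=np.array([.6295,-.067,0])
E
python3 - <<'E'
from st import *
to(K-.045*ey+[0,0,.18],th+np.pi/2)
E
```

```text
{'clock': np.float64(1.35), 'qpos': array([-0.3933,  0.4215,  0.2632,  1.7984, -0.1323,  0.9388,  0.5311]), 'position': array([0.5525, 0.0512, 0.2312]), 'tool_rot': array([-3.1415, -0.    ,  2.1757]), 'force': array([0.7829, 0.7151, 0.1929]), 'grip_width': np.float64(0.0004)}
shift [-0.2302 -0.0093  0.0512] rot [-0.0001 -0.      0.0869]
```

>>> carry_out([
  [-0.06,0,0,0,0,0.04,255],
  [-0.12,-0.005,0,0,0,0.087,255],
  [-0.18,-0.009,0,0,0,0.087,255],
  [-0.23,-0.009,0,0,0,0.087,255],
  [-0.23,-0.009,0.03,0,0,0.087,255],
  [-0.23,-0.009,0.051,0,0,0.087,255],
  [-0.23,-0.009,0.051,0,0,0.087,255],
  [-0.23,-0.009,0.051,0,0,0.087,255],
])

```text
clock: 2.35
position: [0.6759, -0.1412, 0.1812]
tool_rot: [3.141, 0.001, 2.091]
force: [-0.8, 0.0, -0.2]
grip_width: -0.0001
```

Run:
```python
from st import *
from h import *
to(K-.045*ey+[0,0,.109],th+np.pi/2)
for n,b in(("scene",(100,220,200,360)),("top",(130,250,330,470))):
    p,d=imaging.grab_frame(n);cv2.imwrite(f"pics/{n}1.png",cv2.resize(p[b[0]:b[1],b[2]:b[3]],None,fx=5,fy=5,interpolation=cv2.INTER_CUBIC))
```

```text
{'clock': np.float64(2.35), 'qpos': array([-0.0506,  0.6966,  0.2845,  1.4673, -0.2145,  1.0076,  0.8058]), 'position': array([ 0.6759, -0.1412,  0.1812]), 'tool_rot': array([3.1410e+00, 6.0000e-04, 2.0909e+00]), 'force': array([-0.7916,  0.0299, -0.2007]), 'grip_width': np.float64(-0.0001)}
shift [-0.0018 -0.0013  0.0722] rot [0.0006 0.0006 0.0021]
```

View pics/scene1.png

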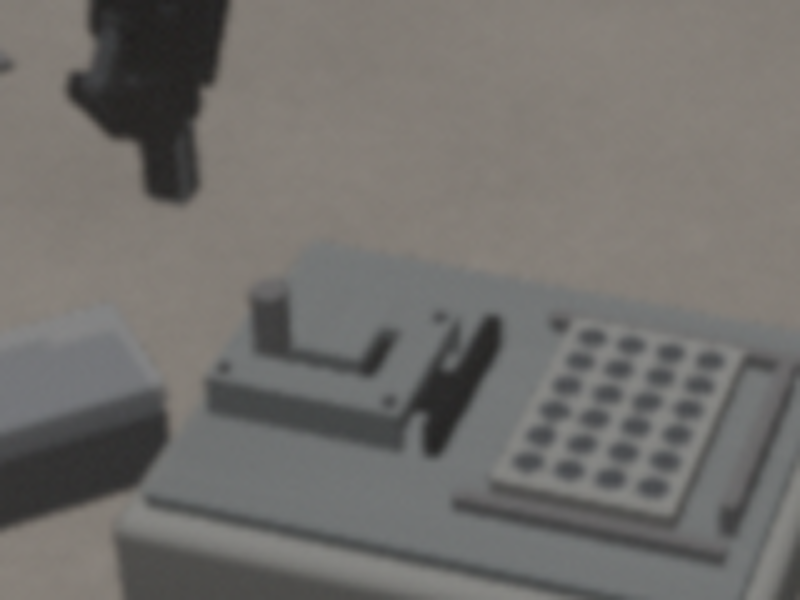

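View pics/top1.png

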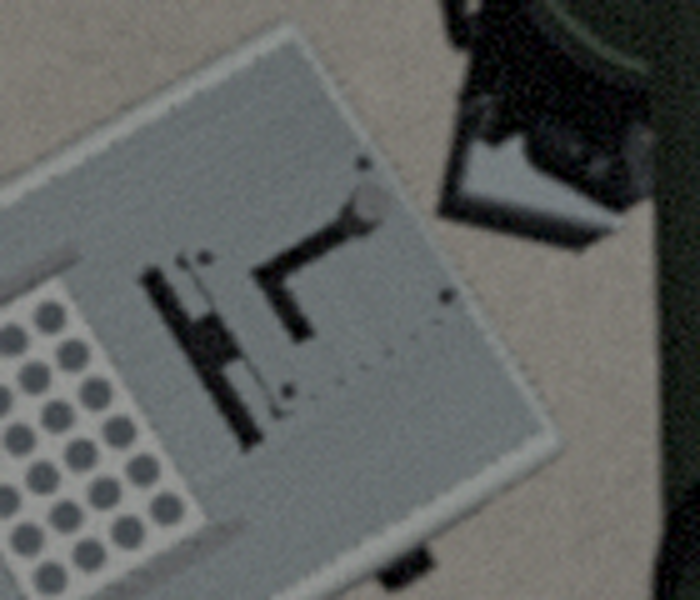

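>>> carry_out([
  [-0.002,-0.001,0.03,0,0,0.002,255],
  [-0.002,-0.001,0.06,0,0,0.002,255],
  [-0.002,-0.001,0.072,0,0,0.002,255],
  [-0.002,-0.001,0.072,0,0,0.002,255],
  [0.008,-0.001,0.072,0,0,0.002,255],
  [0.014,-0.001,0.072,0,0,0.002,255],
  [0.018,-0.001,0.072,0,0,0.002,255],
  [0.021,-0.001,0.072,0,0,0.002,255],
  [0.024,-0.001,0.072,0,0,0.002,255],
  [0.027,-0.001,0.072,0,0,0.002,255],
])

```text
clock: 3.7
position: [0.6615, -0.1184, 0.1085]
tool_rot: [3.141, 0.001, 2.088]
force: [2.3, -2.4, 1.4]
grip_width: 0.0
```

Run:
```python
from st import *
from h import *
to(C-.02*ey+[0,0,.109],th+np.pi/2)
for n,b in(("scene",(100,220,200,360)),):
    p,d=imaging.grab_frame(n);cv2.imwrite(f"pics/{n}2.png",cv2.resize(p[b[0]:b[1],b[2]:b[3]],None,fx=5,fy=5,interpolation=cv2.INTER_CUBIC))
```

```text
{'clock': np.float64(3.7), 'qpos': array([-0.0733,  0.7507,  0.2611,  1.5727, -0.2364,  0.8486,  0.795 ]), 'position': array([ 0.6615, -0.1184,  0.1085]), 'tool_rot': array([3.1411e+00, 7.0000e-04, 2.0884e+00]), 'force': array([ 2.2942, -2.4102,  1.3817]), 'grip_width': np.float64(0.0)}
shift [ 0.0405 -0.0024 -0.0005] rot [ 0.0004  0.0007 -0.0004]
```

View pics/scene2.png

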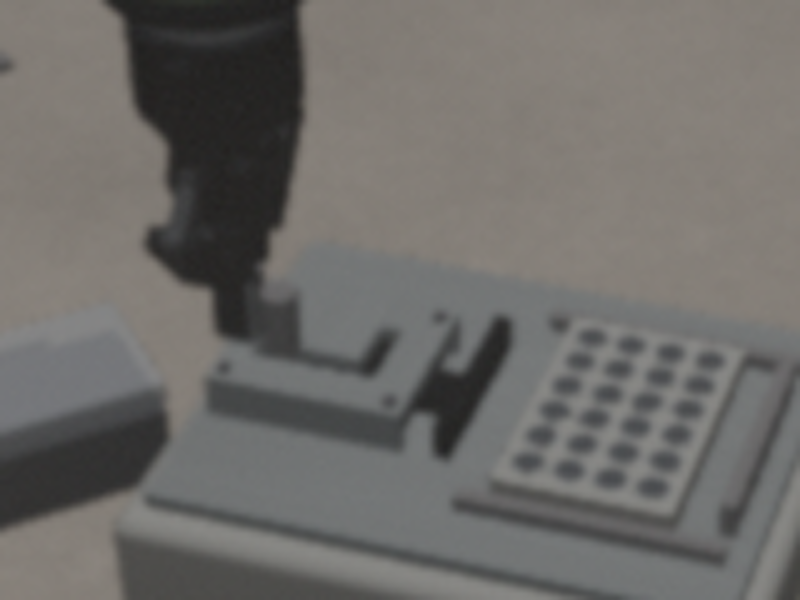

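>>> carry_out([
  [0.004,0,0,0,0,0,255],
  [0.008,0,0,0,0,0,255],
  [0.012,0,0,0,0,0,255],
  [0.016,0,0,0,0,0,255],
  [0.02,0,0,0,0,0,255],
  [0.024,0,0,0,0,0,255],
  [0.028,0,0,0,0,0,255],
  [0.032,0,0,0,0,0,255],
  [0.036,0,0,0,0,0,255],
  [0.037,0,0,0,0,0,255],
])

```text
clock: 5.0
position: [0.6428, -0.0857, 0.1083]
tool_rot: [-3.141, -0.0, 2.089]
force: [1.4, -1.9, 1.4]
grip_width: 0.0002
```

Run:
```python
from st import *
from h import *
to(C-.02*ey+[0,0,.109],th+np.pi/2)
for n,b in(("scene",(100,220,200,360)),("top",(130,250,330,470))):
    p,d=imaging.grab_frame(n);cv2.imwrite(f"pics/{n}3.png",cv2.resize(p[b[0]:b[1],b[2]:b[3]],None,fx=5,fy=5,interpolation=cv2.INTER_CUBIC))
```

```text
{'clock': np.float64(5.0), 'qpos': array([-0.127 ,  0.7187,  0.2619,  1.6416, -0.2369,  0.8129,  0.7548]), 'position': array([ 0.6428, -0.0857,  0.1083]), 'tool_rot': array([-3.1414e+00, -2.0000e-04,  2.0890e+00]), 'force': array([ 1.3652, -1.8939,  1.3586]), 'grip_width': np.float64(0.0002)}
shift [ 0.0029 -0.0023 -0.0007] rot [-0.0002 -0.0002  0.0002]
```

View pics/scene3.png

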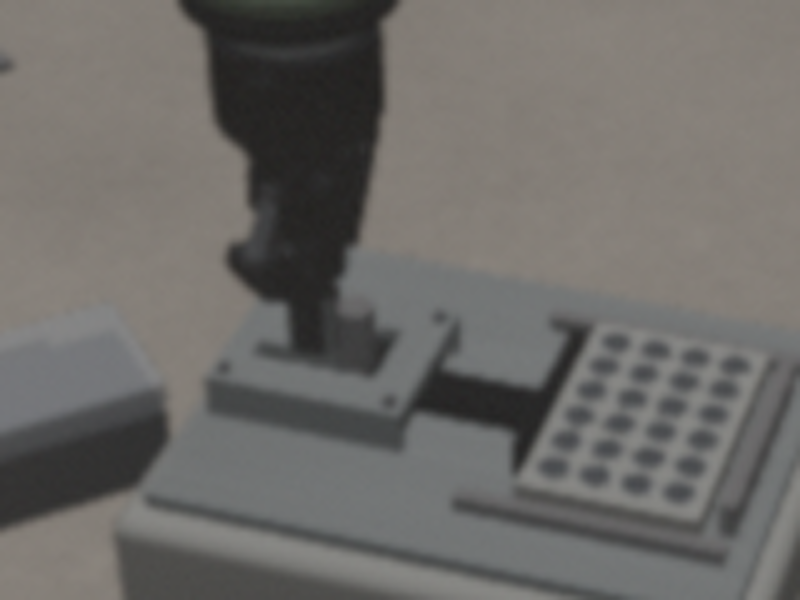

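View pics/top3.png

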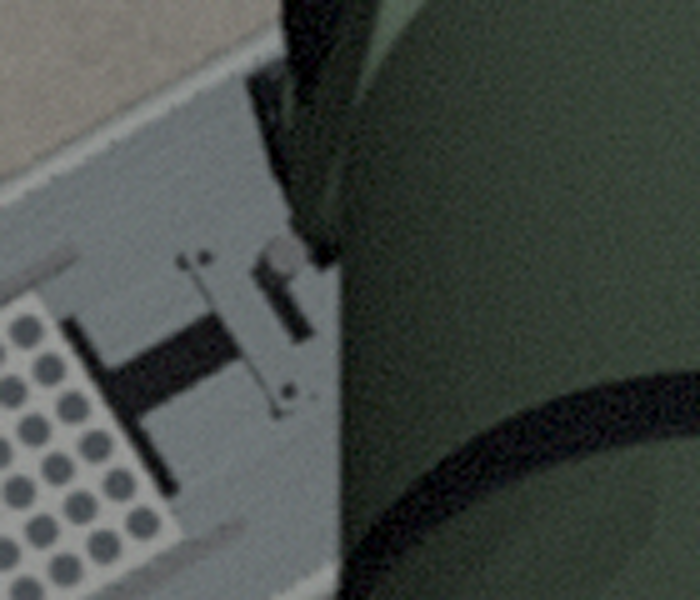

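>>> carry_out([
  [0.001,0,0,0,0,0,255],
  [0.002,0,0,0,0,0,255],
  [0.003,0,0,0,0,0,255],
  [0.003,0,0,0,0,0,255],
])

```text
clock: 5.6
position: [0.6414, -0.0833, 0.1083]
tool_rot: [-3.141, -0.0, 2.089]
force: [1.4, -1.8, -0.2]
grip_width: -0.0001
```

>>> carry_out([
  [0.001,0,0,0,0,0,255],
  [0.002,0,0,0,0,0,255],
  [0.002,0,0,0,0,0,255],
])

```text
clock: 5.98
position: [0.6404, -0.0816, 0.1083]
tool_rot: [-3.141, -0.0, 2.089]
force: [1.5, -1.7, -0.9]
grip_width: 0.0001
```

>>> carry_out([
  [0.001,0,0,0,0,0,255],
  [0.002,0,0,0,0,0,255],
  [0.002,0,0,0,0,0,255],
])

```text
clock: 6.35
position: [0.6399, -0.0807, 0.1084]
tool_rot: [3.141, 0.001, 2.088]
force: [5.2, -5.8, -2.5]
grip_width: 0.0003
```

>>> carry_out([
  [0.001,0,0,0,0,0,255],
  [0.0015,0,0,0,0,0,255],
  [0.0015,0,0,0,0,0,255],
])

```text
clock: 6.72
position: [0.6398, -0.0806, 0.1085]
tool_rot: [3.141, 0.003, 2.088]
force: [9.7, -12.3, -6.2]
grip_width: -0.0004
```

Run:
```python
from st import *
from h import *
to(C-.02*ey+[0,0,.109],th+np.pi/2)
for n,b in(("scene",(100,220,200,360)),("top",(130,250,330,470))):
    p,d=imaging.grab_frame(n);cv2.imwrite(f"pics/{n}4.png",cv2.resize(p[b[0]:b[1],b[2]:b[3]],None,fx=5,fy=5,interpolation=cv2.INTER_CUBIC))
```

```text
{'clock': np.float64(6.725), 'qpos': array([-0.1384,  0.7122,  0.2639,  1.6552, -0.236 ,  0.803 ,  0.7451]), 'position': array([ 0.6398, -0.0806,  0.1085]), 'tool_rot': array([3.1406, 0.0033, 2.0876]), 'force': array([  9.7252, -12.3219,  -6.1771]), 'grip_width': np.float64(-0.0004)}
shift [-0.0031 -0.0022 -0.0005] rot [ 0.001   0.0033 -0.0012]
```

View pics/top4.png

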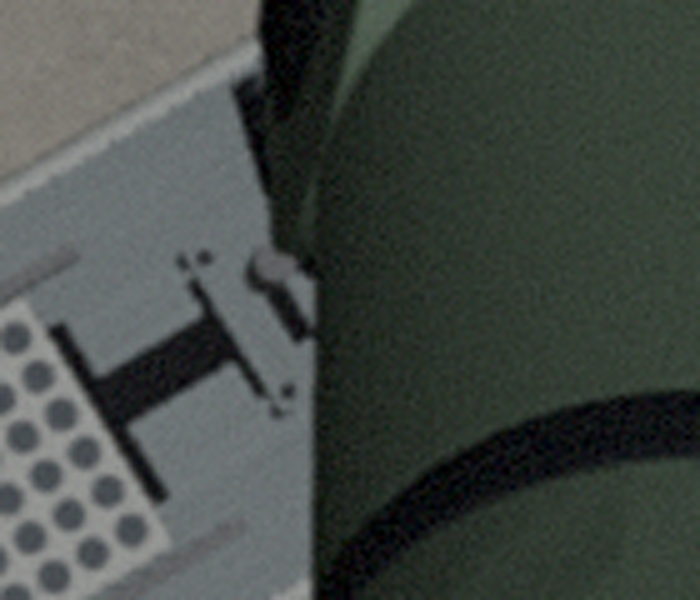

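>>> carry_out([
  [-0.01,0,0,0,0,0,255],
  [-0.018,0,0,0,0,0,255],
  [-0.018,0.02,0,0,0,0,255],
  [-0.018,0.042,0,0,0,0,255],
  [-0.01,0.045,0,0,0,0,255],
  [0.01,0.045,0,0,0,0,255],
  [0.0175,0.045,0,0,0,0,255],
  [0.0175,0.045,0,0,0,0,255],
])

```text
clock: 7.82
position: [0.6688, -0.0405, 0.1086]
tool_rot: [3.141, -0.0, 2.09]
force: [0.3, -0.4, 0.0]
grip_width: 0.0003
```

Run:
```python
from st import *
from h import *
kn=atz("top",[(384.5,182.5)],.138)[0]+[.001,.0013,0]; print(kn,(kn-C)@ex,(kn-C)@ey)
to(kn*[1,1,0]+.045*ex+[0,0,.109],th+np.pi/2)
for n,b in(("scene",(100,220,200,360)),("top",(130,250,330,470))):
    p,d=imaging.grab_frame(n);cv2.imwrite(f"pics/{n}5.png",cv2.resize(p[b[0]:b[1],b[2]:b[3]],None,fx=5,fy=5,interpolation=cv2.INTER_CUBIC))
```

```text
{'clock': np.float64(7.825), 'qpos': array([-0.1935,  0.7487,  0.266 ,  1.5782, -0.2414,  0.8471,  0.6839]), 'position': array([ 0.6688, -0.0405,  0.1086]), 'tool_rot': array([ 3.1415e+00, -2.0000e-04,  2.0896e+00]), 'force': array([ 0.3113, -0.3879,  0.0254]), 'grip_width': np.float64(0.0003)}
[ 0.62808281 -0.06284719  0.138     ] 0.0008249669823032512 0.004309718380725236
shift [ 0.0007 -0.0014 -0.0004] rot [ 0.0001 -0.0002  0.0008]
```

View pics/scene5.png

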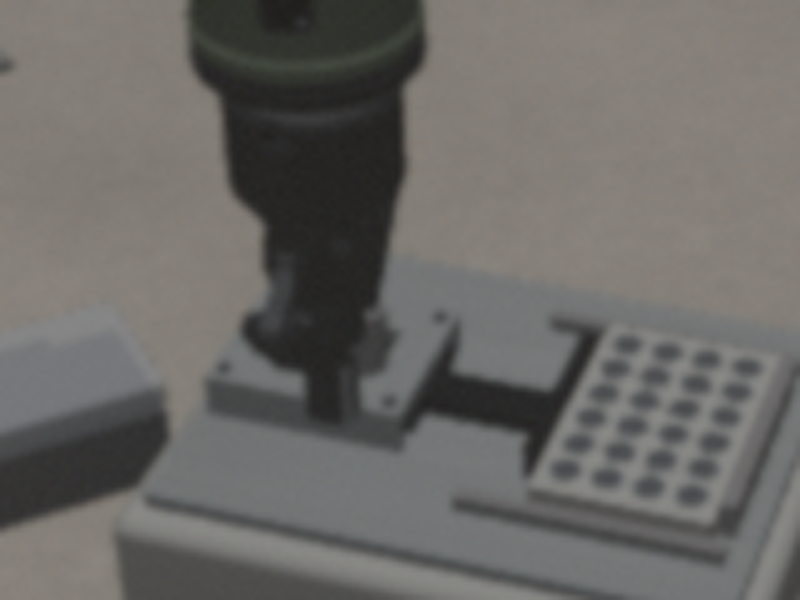

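View pics/top5.png

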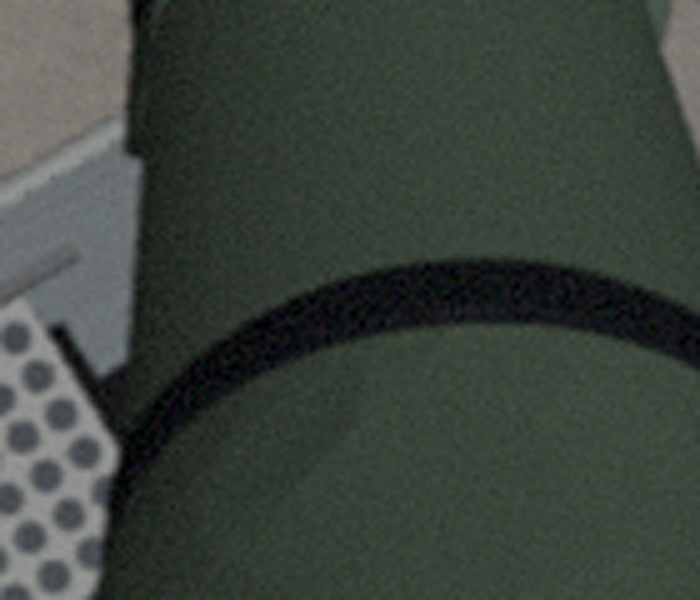

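>>> carry_out([
  [0,-0.01,0,0,0,0,255],
  [0,-0.016,0,0,0,0,255],
  [0,-0.02,0,0,0,0,255],
  [0,-0.024,0,0,0,0,255],
  [0,-0.028,0,0,0,0,255],
  [0,-0.032,0,0,0,0,255],
  [0,-0.036,0,0,0,0,255],
  [0,-0.04,0,0,0,0,255],
  [0,-0.043,0,0,0,0,255],
  [0,-0.043,0,0,0,0,255],
])

```text
clock: 9.18
position: [0.6314, -0.0627, 0.1083]
tool_rot: [-3.141, -0.0, 2.088]
force: [0.1, 0.7, 0.5]
grip_width: -0.0001
```

>>> carry_out([
  [0,-0.001,0,0,0,0,255],
  [0,-0.002,0,0,0,0,255],
  [0,-0.002,0,0,0,0,255],
])

```text
clock: 9.55
position: [0.6301, -0.0634, 0.1083]
tool_rot: [-3.142, -0.0, 2.089]
force: [2.7, 1.6, 0.4]
grip_width: -0.0002
```

Run:
```python
from st import *
from h import *
to(C-.0275*ex+.02*ex+[0,0,.109],th+np.pi/2)
for n,b in(("scene",(100,220,200,360)),):
    p,d=imaging.grab_frame(n);cv2.imwrite(f"pics/{n}6.png",cv2.resize(p[b[0]:b[1],b[2]:b[3]],None,fx=5,fy=5,interpolation=cv2.INTER_CUBIC))
```

```text
{'clock': np.float64(9.55), 'qpos': array([-0.1657,  0.6979,  0.2629,  1.6858, -0.2376,  0.7895,  0.7246]), 'position': array([ 0.6301, -0.0634,  0.1083]), 'tool_rot': array([-3.1415e+00, -1.0000e-04,  2.0888e+00]), 'force': array([2.749 , 1.5772, 0.391 ]), 'grip_width': np.float64(-0.0002)}
shift [-0.0029 -0.0098 -0.0007] rot [-0.0001 -0.0001 -0.    ]
```

View pics/scene6.png

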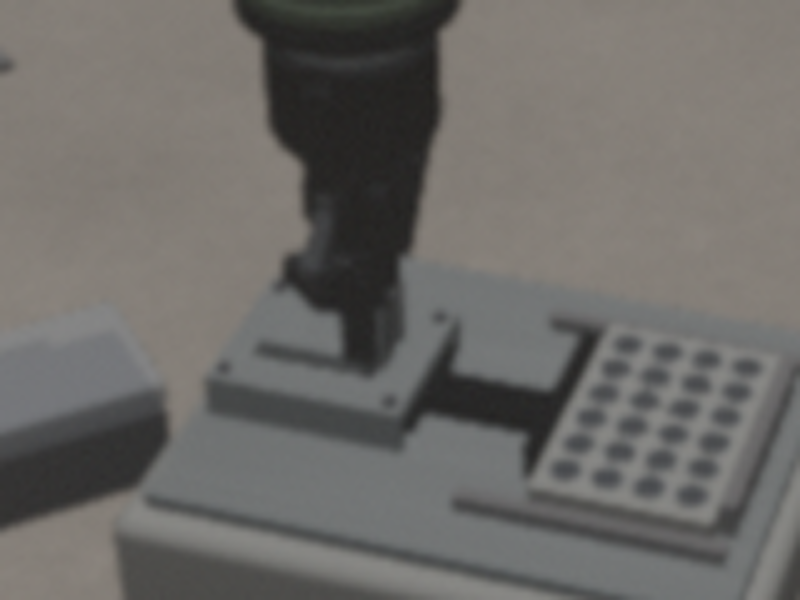

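>>> carry_out([
  [0,-0.002,0,0,0,0,255],
  [0,-0.004,0,0,0,0,255],
  [0,-0.006,0,0,0,0,255],
  [0,-0.006,0,0,0,0,255],
])

```text
clock: 10.1
position: [0.6245, -0.0666, 0.1083]
tool_rot: [-3.141, -0.0, 2.089]
force: [1.0, -0.1, 0.5]
grip_width: 0.0001
```

>>> carry_out([
  [0,-0.0015,0,0,0,0,255],
  [0,-0.003,0,0,0,0,255],
  [0,-0.004,0,0,0,0,255],
  [0,-0.004,0,0,0,0,255],
])

```text
clock: 10.6
position: [0.6233, -0.0672, 0.1085]
tool_rot: [3.138, 0.001, 2.09]
force: [15.6, 6.4, -7.8]
grip_width: 0.0002
```

>>> carry_out([
  [0,-0.001,0,0,0,0,255],
  [0,-0.002,0,0,0,0,255],
  [0,-0.002,0,0,0,0,255],
])

```text
clock: 10.98
position: [0.623, -0.0673, 0.1087]
tool_rot: [3.135, 0.002, 2.091]
force: [24.3, 9.2, -14.0]
grip_width: 0.0001
```

>>> carry_out([
  [0,0.01,0,0,0,0,255],
  [0,0.03,0,0,0,0,255],
  [0,0.035,-0.01,0,0,0,255],
  [0,0.035,-0.06,0,0,0,255],
  [0,0.035,-0.12,0,0,0,255],
  [-0.06,0.035,-0.12,0,0,0,255],
  [-0.12,0.035,-0.12,0,0,0,255],
  [-0.16,0.035,-0.12,0,0,0,255],
  [-0.16,0.035,-0.12,0,0,0,255],
  [-0.16,0.035,-0.12,0,0,0,255],
])

```text
clock: 12.22
position: [0.7288, -0.191, 0.2285]
tool_rot: [-3.141, -0.0, 2.088]
force: [-0.4, 0.4, 0.5]
grip_width: -0.0005
```

Run:
```python
from st import *
from h import *
for n,b in(("scene",(100,220,200,360)),("top",(130,250,310,450))):
    p,d=imaging.grab_frame(n);cv2.imwrite(f"pics/{n}7.png",cv2.resize(p[b[0]:b[1],b[2]:b[3]],None,fx=5,fy=5,interpolation=cv2.INTER_CUBIC))
```

```text
{'clock': np.float64(12.225), 'qpos': array([ 0.0189,  0.7673,  0.3098,  1.2096, -0.2293,  1.1988,  0.8477]), 'position': array([ 0.7288, -0.191 ,  0.2285]), 'tool_rot': array([-3.1412e+00, -5.0000e-04,  2.0884e+00]), 'force': array([-0.3987,  0.4042,  0.548 ]), 'grip_width': np.float64(-0.0005)}
```

View pics/scene7.png

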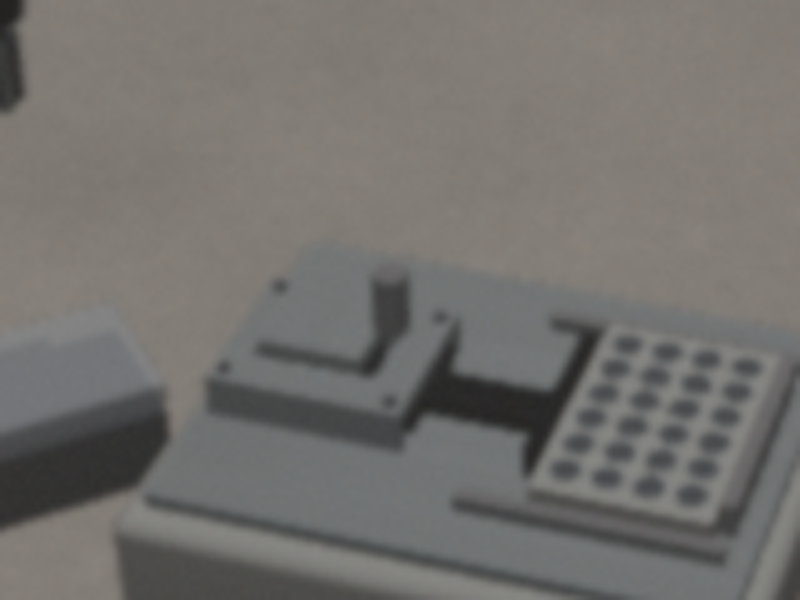

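View pics/top7.png

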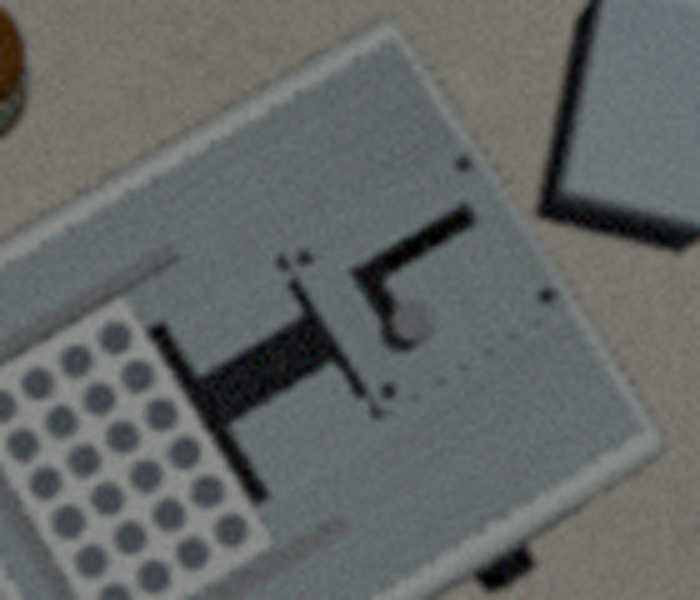

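Run:
```python
from st import *
from h import *
g=lambda u0,v0,L:[(u0+(x+.5)/5-.5,v0+(y+.5)/5-.5) for x,y in L]
k=atz("top",g(310,130,[(410,322)]),.138)[0]+[.001,.0013,0]; k2=atz("scene",g(200,100,[(390,271)]),.138)[0]
kn=np.array([.6281,-.0628,.138])
for q in(k,k2): print(q,"dx",(q-kn)@ex,"dy",(q-kn)@ey, "from K", (q-K)@ey)
# plate vs stop: plate corner holes; plate +y edge in scene
P=atz("scene",g(200,100,[(782,352),(713,527),(528,487),(605,325)]),.094); print((P-k*[1,1,0])@ey)
p,d=imaging.grab_frame("top");cv2.imwrite("pics/top8.png",cv2.resize(p[165:295,270:400],None,fx=4.6,fy=4.6,interpolation=cv2.INTER_CUBIC))
```

```text
{'clock': np.float64(12.325), 'qpos': array([ 0.0177,  0.7668,  0.3096,  1.2097, -0.2293,  1.1985,  0.8477]), 'position': array([ 0.7291, -0.1901,  0.2288]), 'tool_rot': array([ 3.1414e+00, -3.0000e-04,  2.0897e+00]), 'force': array([-0.6094,  0.0875, -0.0264]), 'grip_width': np.float64(0.0)}
[ 0.60356542 -0.07658603  0.138     ] dx -0.028141983818897074 dy 0.0001706787310953293 from K 0.04880298875748773
[ 0.60425584 -0.07726923  0.138     ] dx -0.0278804164756584 dy -0.0007647438050062898 from K 0.04786756622138611
[0.17534027 0.17741981 0.09202581 0.08918786]
```

View pics/top8.png

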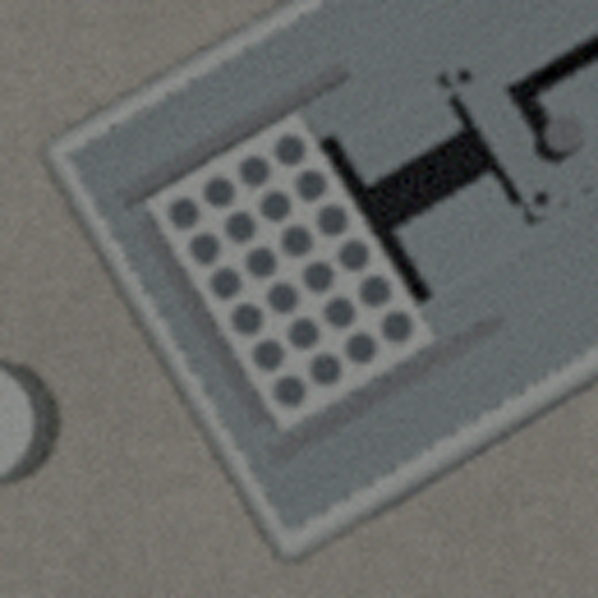

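```bash
python3 -c "
from workcell import ticket
print(ticket.job_done())"
```

```text
the job is handed in; nothing more can be done
None
```

The clamp is locked and the job is handed in; the hand-in reports no verdict.

I pushed the pin along the long leg with shut fingers to the hard stop, at about 16 N. I then went around the knob and pushed it down the short leg to the end, at about 26 N along the leg. After that I backed off, rose to 0.23 m and moved clear.

**Last checks:**
- **Pin:** Both cameras put the knob about 28 mm along the short leg from the corner, against 27.5 mm nominal. It did not move back along the long leg beyond measurement error (under 1 mm).
- **Microplate:** In the pictures it lies flat against the stop with the jaw behind it. I judged this by eye and did not measure the gap to the stop.
- **Bystanders:** The tip box, the bottle and the jar look unmoved wherever they show in the final pictures. I did not measure their positions.
- **Robot:** The force reading clear of the scene is about zero.

My first estimate of the corner from the pictures was about 4 mm short of where the pin met the hard stop. I relied on the stop, not on that estimate. No other check failed or disagreed.

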